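# Register the slide carrier against its stops and pin it

## Robot

A 6-joint arm with a two-finger parallel gripper is mounted at the origin on the work surface. World frame = base frame: x ahead of the robot, y to its left, z up, the work surface at z = 0. Lengths are in m, angles in rad, forces in N, time in s.
With the tool pointing down it reaches from about 0.35 to 0.775 m from the base axis. Payload 5.5 kg.
Tool frame: the origin (TCP) lies midway between the tips of the shut fingers; the grasp point (between the pads) lies 19 mm behind it; z points along the fingers, y is the line along which they close (so a half turn about z gives the same grasp; the last joint's range is limited). The gripper opens to 85 mm and grips with 20 to 120 N. Pads are 22 mm wide; open, the fingers measure 114 mm over their backs; the gripper's body (76 mm by 85 mm) begins 54 mm behind the grasp point. The pads swing forward as they close: fully open they stand 13 mm farther back than shut.
Start: joints at [1.072, 0.313, 0.046, 1.304, 0, 1.431], TCP at [0.202, 0.538, 0.231] pointing down, gripper open.
Joint ranges: [-2.76, 2.76], [-0.86, 1.69], [-1.03, 1.26], [-2.2, 2.34], [-1.47, 1.5], [-3.14, 3.14]. Speed limits (rad/s): [2.57, 2.57, 3.14, 3.14, 3.14, 3.14].

## Interface

Orientations are given as a unit quaternion [w, x, y, z].
In Python, from workcell import get_state, read_camera, camera_info, hand_in, recognise gives the robot as it stands.
- The arm moves only by the tool arm_command, never from a script. Its argument "moves" is one flat list of numbers, 7 for each row, row after row: the opening, from -1 (shut) to 1 (fully open), then the shift along the tool's x, y, z in mm, then the turn, a rotation vector about the tool's x, y, z in rad. A call has 1 to 8 rows; each row shifts and turns the commanded pose from where the row before left it, along the tool's axes as they then stand; what a row does not reach is not made up. A row lasts 1/8 s, in which the tool goes at most 62.5 mm and 10.7 degrees, less where a joint would pass 70% of its speed; a pose out of reach is approached as far as the arm can. A call with a gripper value outside its range is refused whole. The fingers move at their own pace and stop on an object; "newtons" is the grip in N (left out, the last holds). Time passes only in rows, so rows that do not move let the fingers close. It gives the time, the measured TCP pose, the force, the opening and the grip force at its end, in the units of the state.
- get_state(): the state, without advancing time (a new reading comes with each control period).
- read_camera(name): name is "scene" or "top" or "wrist"; returns (picture, depth): 480x640x3 uint8, blue, green, red; 480x640 float32, m along the optical axis (not along the pixel's ray), 0 where there is no reading.
- camera_info(name): a dict with "fovy" (degrees; the focal length in pixels is half the picture's height over the tangent of half this angle, whatever the lens; pixels are square), "cx", "cy" (the principal point, pixels), "eye" and "orientation" of the camera in the world; the wrist camera has in their place "tool_from_camera" (4x4, takes a point from camera to tool coordinates, whose origin is the TCP and whose axes are the flange's). Camera axes: x right, y down, z forward; pixel columns grow to the right and rows downward; lengths in m; the calibration is good to about 2 mm. A picture is of the moment at which its call begins: read the wrist's pose just before it. camera_info takes no time and is no camera call.
- hand_in(): hands the job in; it is judged then, once.
Trained networks look in the newest picture that a camera, given by its name, has taken for a name from the list of things; names that differ only in an ending like _2 or _b are one class to them, and where a whole thing is asked for, a point or a joint stands for the part that bears it (a point fixed in the world has none). Each returns a list of dicts, best first, with "confidence" (0 to 1); they miss things now and then, are a little off and sometimes report something else, mostly with a low value. They report only what shows in the picture. A call takes as long as a camera call.
- recognise(camera, label): "point" ([column, row] in pixels, amid what is visible of it).
The state is a dict: "clock": time; "joint_pos": joint angles; "qvel": joint speeds; "tau": joint torques, N m; "tcp_pos": TCP position; "orientation": TCP orientation; "wrist_force": force on the tool from outside, world axes, zero at the start; "ft_torque": the same for the moment, N m; "finger_gap": finger opening in m; "grip_force": force on a finger pad.
Only numpy, scipy, OpenCV 4.12 (cv2) and the standard library are available. Lean on these libraries where they do the work, as an engineer would, in place of code of your own. Each camera call takes 0.05 s, during which the arm holds its last target. There are 200 camera calls.

## Task

The slide carrier plate lies skewed on the microscope's stage bed. Push it gently until it sits square and flush against all three stop posts, then take the locating pin from its holder and put it through the plate's hole, fully home into the bed, with the plate still against its stops. Let go of the pin and leave the other things on the bench where they are.

Things in the scene. Friction and masses are not known exactly. Their poses are not given: they have to be found in the camera images.
- bed: Dark steel stage bed, fixed to the bench, 175 x 255 mm, flat top 24 mm above the bench. Its origin is the point on the bench (z 0) straight below where the registered plate's centre belongs; x and y run along its edges, z up; the top spans x -110 to 65 mm, y -145 to 110 mm. It carries three round stop posts and one pin hole.
- stop_x1 (a point): Top centre of a round steel stop post, 12 mm across, rising 14 mm above the bed's top, at x 46, y 45, z 38 mm in the bed's frame. It and stop_x2 stop the plate's long +x edge.
- stop_x2 (a point): Top centre of the second, equal post for the plate's long +x edge, at x 46, y -45, z 38 mm in the bed's frame. Fingertips grip the plate's edges: a skewed plate that meets one post first can jam there; then push at its end that hangs back.
- stop_y (a point): Top centre of the third, equal post, for the plate's short +y edge, at x -10, y 91, z 38 mm in the bed's frame.
- bed_hole (a point): Centre of the mouth of the bed's pin hole, on the bed's top, at x -25, y -70, z 24 mm in the bed's frame; the hole is 11.5 mm across, 22 mm deep, with a chamfered mouth. The plate hides it until the holes line up.
- plate: Loose aluminium slide carrier plate, 80 (x) x 170 (y) x 10 mm thick, 0.3 to 0.55 kg, flat on the bed, with a glass slide and clips on top (4 mm high). Origin: centre of its underside; registered at x 0, y 0, z 24 mm of the bed's frame, same yaw. Starts 22 to 45 mm short in x, 15 to 32 mm short in y, turned up to 0.2 rad. Slides under 1 to 4 N; finger force on it must stay under 35 N.
- plate_hole (a point): Centre of the plate's pin hole at the plate's top face: x -25, y -70, z 10 mm in the plate's frame; through, 11.5 mm across, chamfered mouth.
- holder: Grey plastic block, fixed to the bench, 60 x 60 x 40 mm high, in which the pin stands upright. Origin: centre of its underside.
- pin: Locating pin, 60 mm tall, 60 g: steel shank 10 mm across, 30 mm long, chamfered foot; above it a black round knob 20 mm across, 30 mm tall. Origin: centre of the foot; z up the pin (knob z 30 to 60 mm). In its holder the foot is 10 mm above the bench, the knob resting on the block; fully home in the bed the knob rests on the plate, foot 4 mm above the bench.
- vial_rack: Bystander: white block 50 x 100 x 30 mm with three capped vials, 67 mm tall in all; loose. Origin: centre of its underside.
- slide_box: Bystander: flat blue slide box with white lid, 85 x 100 x 32 mm; loose. Origin: centre of its underside.
- jar: Bystander: small specimen jar, 56 mm across, 65 mm tall; loose. Origin: centre of its underside.

How it is judged:
By the outcome, as a careful person would: the job done as asked, in the order asked, and still so for the second after the job is handed in, with the robot touching nothing.
It also fails if it takes over 72 s, if anything falls off the work surface, if the arm or the gripper's body presses on something with over 40 N, if the wrist force passes 120 N, or if a joint passes its speed limit or range.

## Working session

There is one attempt and no reset: what is moved stays moved. The work goes in short steps, Python scripts to look and compute and a tool call to move; the robot and the scene stay as the last step left them, time stands still between calls to the robot, and variables do not carry over. Pictures are saved under pics/ and viewed, at most 12 in all, crops included, and the job is handed in when it is done.

Besides the shell and the picture viewer there is one more tool, called as name(argument=value, ...), one argument or row to a line, values as JSON. arm_command: Moves the arm, as the interface text tells. Its arguments: {"type":"object","properties":{"moves":{"type":"array"},"newtons":{"type":"number"}},"required":["moves"]}

```bash
mkdir -p pics; ls; cat > h.py <<'E'
import numpy as np, cv2
from scipy.spatial.transform import Rotation as R
from workcell import *
def rot(q): return R.from_quat([q[1],q[2],q[3],q[0]]).as_matrix()
def cam(name,st=None):
    i=camera_info(name); f=240/np.tan(np.radians(i["fovy"])/2)
    if name=="wrist":
        T=np.array(i["tool_from_camera"]); st=st or get_state(); Q=rot(st["orientation"])
        return f,i["cx"],i["cy"],Q@T[:3,:3],Q@T[:3,3]+np.array(st["tcp_pos"])
    return f,i["cx"],i["cy"],rot(i["orientation"]),np.array(i["eye"])
def ray(c,p): 
    f,cx,cy,Q,e=c; return Q@np.array([(p[0]-cx)/f,(p[1]-cy)/f,1])
def atz(c,p,z):
    d=ray(c,p); return c[4]+d*(z-c[4][2])/d[2]
def cloud(c,D):
    f,cx,cy,Q,e=c; v,u=np.indices(D.shape)
    P=np.stack([(u-cx)/f*D,(v-cy)/f*D,D],-1)@Q.T+e; P[D==0]=np.nan; return P
def proj(c,P):
    f,cx,cy,Q,e=c; q=Q.T@(np.array(P)-e); return f*q[0]/q[2]+cx,f*q[1]/q[2]+cy
def tri(c1,p1,c2,p2):
    A=[];b=[]
    for c,p in((c1,p1),(c2,p2)):
        d=ray(c,p);d/=np.linalg.norm(d);M=np.eye(3)-np.outer(d,d);A.append(M);b.append(M@c[4])
    return np.linalg.lstsq(np.vstack(A),np.hstack(b),rcond=None)[0]
E
python3 - <<'E'
from h import *
np.set_printoptions(precision=4,suppress=True)
s=get_state();print({k:s[k] for k in("clock","tcp_pos","orientation","finger_gap")})
for n in("scene","top","wrist"):
    c=cam(n,s);I,D=read_camera(n);cv2.imwrite(f"pics/{n}0.png",I);np.save(f"{n}0.npy",D);print(n,c[0],c[4],c[3].tolist(),camera_info(n).keys())
    if n=="wrist":continue
    P=cloud(c,D)
    for l in["bed","plate","stop_x1","stop_y","plate_hole","holder","pin","vial_rack","slide_box","jar"]:
        for r in recognise(n,l)[:4]:
            u,v=map(int,r["point"]);print(n,l,np.round(r["point"],1),round(r["confidence"],2),P[v,u])
E
```

```text
pics
{'clock': 0.0, 'tcp_pos': array([0.2017, 0.5379, 0.2304]), 'orientation': array([-0.0003,  0.1784,  0.984 , -0.0009]), 'finger_gap': 0.08533083675547813}
scene 436.4754541308281 [ 0.8685 -0.3672  0.7822] [[0.8149791038722225, 0.48107178786781185, -0.3230773826334748], [0.5794012909480739, -0.6862358003745206, 0.4397437553076187], [-0.010158951684846096, -0.545573424207969, -0.8380014525635722]] dict_keys(['fovy', 'cx', 'cy', 'eye', 'orientation'])
scene bed [314.5 239.5] 0.75 [0.5683 0.0211 0.0234]
scene plate [304.3 222. ] 0.87 [0.5317 0.0365 0.0367]
scene plate [188.8 320.9] 0.6 [ 0.5062 -0.2649  0.0717]
scene stop_x1 [314.  237.2] 0.6 [0.5659 0.0244 0.0248]
scene stop_y [314.4 233.7] 0.65 [0.563  0.0287 0.0319]
scene plate_hole [301.9 222.5] 0.66 [0.5255 0.0342 0.0344]
scene plate_hole [314.1 236.7] 0.56 [0.5633 0.0279 0.0219]
scene holder [192.6 330. ] 0.68 [ 0.5084 -0.2696  0.0377]
scene pin [188.2 322.1] 0.67 [ 0.508  -0.2673  0.07  ]
scene pin [342.8 151.9] 0.33 [0.4893 0.2415 0.0476]
scene vial_rack [342.2 152. ] 0.69 [0.4892 0.242  0.0438]
scene slide_box [268.2 406.4] 
[... 724 characters left out ...]
.5] 0.43 [0.5635 0.0525 0.0407]
top plate_hole [307.  277.4] 0.85 [0.5283 0.0404 0.0337]
top holder [461.  285.9] 0.87 [ 0.4963 -0.2554  0.0537]
top pin [462.5 286.5] 0.68 [ 0.4939 -0.2565  0.0566]
top vial_rack [188.7 315.9] 0.92 [0.4647 0.2751 0.0293]
top vial_rack [302.3 258. ] 0.27 [0.5665 0.0486 0.0343]
top slide_box [468.  189.3] 0.59 [nan nan nan]
top jar [177.  209.1] 0.95 [0.6689 0.2882 0.0664]
wrist 362.5016916452231 [0.1341 0.5632 0.3719] [[0.3515617013857477, 0.8987746616847786, 0.2619322004492198], [0.936162018590473, -0.33684819160047846, -0.10066762520343434], [-0.0022461227415730154, 0.28060185909736796, -0.959821624888568]] dict_keys(['fovy', 'cx', 'cy', 'tool_from_camera'])
```

View pics/top0.png

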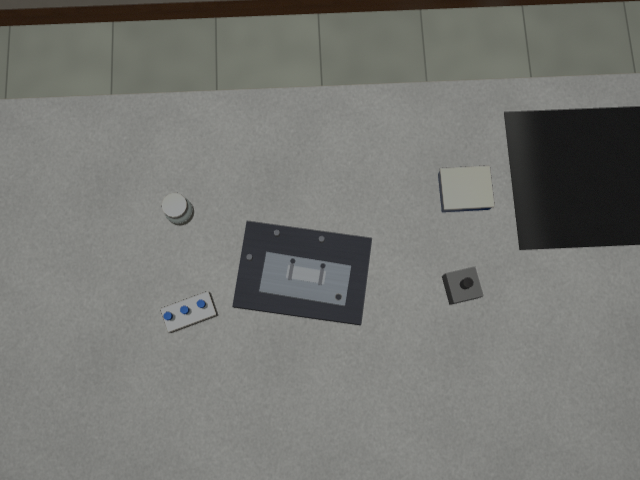

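View pics/scene0.png

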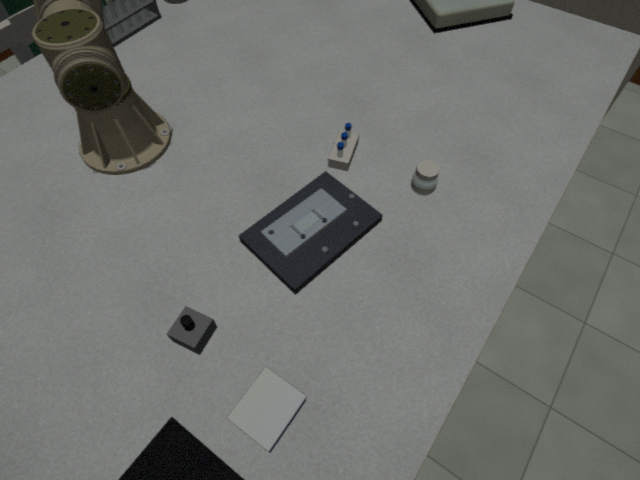

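```bash
python3 - <<'E'
from h import *
np.set_printoptions(precision=4,suppress=True)
t=cam("top");s=cam("scene")
for n,pt,ps in[("x1",(276,232.5),(355,223)),("x2",(321.5,239),(324.5,249)),("y",(249,257),(351.5,196))]:
    print(n,atz(t,pt,.038),atz(s,ps,.038),tri(t,pt,s,ps))
for n,pt,ps in[("hole",(338.5,296.5),(271,232))]:
    print(n,atz(t,pt,.034),atz(s,ps,.034),tri(t,pt,s,ps))
print("corners",[atz(t,p,.024)[:2] for p in((247,222),(371,238),(361,324),(234,307))])
print("plate",[atz(t,p,.034)[:2] for p in((266,253),(351,265),(345,305),(260,292))])
print("pin",atz(t,(467,283),.07),atz(s,(187,322),.07))
print(np.array(camera_info("wrist")["tool_from_camera"]))
E
```

```text
x1 [0.6196 0.098  0.038 ] [0.6206 0.0946 0.038 ] [0.6199 0.0977 0.0341]
x2 [0.6023 0.0084 0.038 ] [0.6052 0.0063 0.038 ] [0.6034 0.0084 0.0335]
y [0.5725 0.1528 0.038 ] [0.5757 0.1502 0.038 ] [0.5736 0.1534 0.0331]
hole [ 0.4871 -0.0194  0.034 ] [ 0.4897 -0.0214  0.034 ] [ 0.4876 -0.0195  0.0299]
corners [array([0.6471, 0.1565]), array([ 0.6029, -0.0912]), array([ 0.4325, -0.0608]), array([0.4768, 0.1859])]
plate [array([0.5798, 0.1194]), array([ 0.5482, -0.0473]), array([ 0.4699, -0.0312]), array([0.5028, 0.1334])]
pin [ 0.4976 -0.2632  0.07  ] [ 0.5066 -0.2683  0.07  ]
[[-0.0004 -0.9598 -0.2808  0.0722]
 [ 1.     -0.0003 -0.0005 -0.0003]
 [ 0.0004 -0.2808  0.9598 -0.1415]
 [ 0.      0.      0.      1.    ]]
```

View pics/wrist0.png

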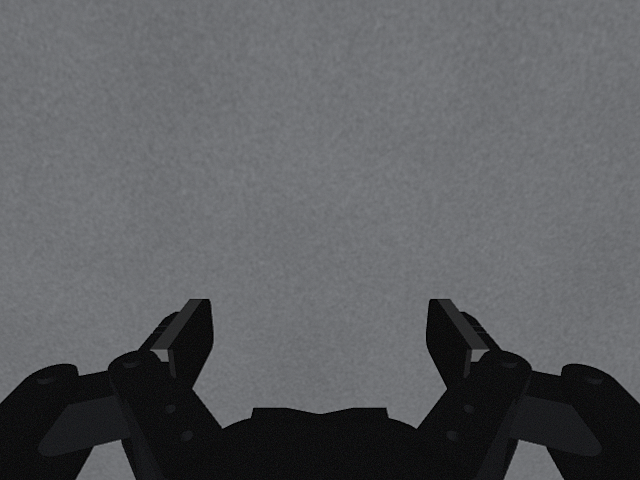

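Top view: the bed is at centre with posts at about (276,233), (321,239) and (249,257). The plate hole is at (338,297) and the pin knob at (467,283). The scene view agrees. The wrist view shows only bare bench, so I'm moving the wrist camera over the bed.

arm_command(
  moves=[1,-50,-29,0,0,0,0,1,-50,-29,0,0,0,0,1,-50,-29,0,0,0,0,1,-50,-29,0,0,0,0,1,-50,-29,0,0,0,0,1,-50,-29,0,0,0,0,1,-50,-29,0,0,0,0,1,-50,-29,0,0,0,0],
)

```text
clock: 2.15
tcp_pos: [0.4961, 0.1791, 0.2316]
orientation: [0.0, 0.178, 0.984, 0.0]
wrist_force: [0.2, -0.2, 0.5]
finger_gap: 0.0851
grip_force: 0.0
```

arm_command(
  moves=[1,-50,-29,20,0,0,0,1,-50,-29,20,0,0,0,1,-50,-29,20,0,0,0,1,0,0,0,0,0,-0.17,1,0,0,0,0,0,0,1,0,0,0,0,0,0],
)

```text
clock: 2.9
tcp_pos: [0.6048, 0.0471, 0.1717]
orientation: [0.0, 0.095, 0.995, 0.0]
wrist_force: [-0.4, 0.2, 0.5]
finger_gap: 0.0856
grip_force: 0.0
```

```bash
python3 - <<'E'
from h import *
np.set_printoptions(precision=4,suppress=True)
s=get_state();I,D=read_camera("wrist");cv2.imwrite("pics/w1.png",I);np.savez("w1.npz",D=D,p=s["tcp_pos"],q=s["orientation"])
c=cam("wrist",s);print(s["clock"],s["tcp_pos"],s["orientation"],s["wrist_force"])
for l in["stop_x1","stop_y","plate_hole","plate"]:
    for r in recognise("wrist",l)[:4]: print(l,np.round(r["point"],1),round(r["confidence"],2),atz(c,r["point"],.038))
E
```

```text
2.9 [0.6048 0.0471 0.1717] [0.0002 0.0952 0.9955 0.0001] [-0.402   0.1693  0.4925]
stop_x1 [311.2 181.5] 0.77 [0.5678 0.0478 0.038 ]
stop_y [312.3 178.7] 0.64 [0.5659 0.049  0.038 ]
plate_hole [296.1 121.8] 0.57 [0.5236 0.0455 0.038 ]
plate [295.2 118.8] 0.96 [0.5215 0.0453 0.038 ]
```

View pics/w1.png

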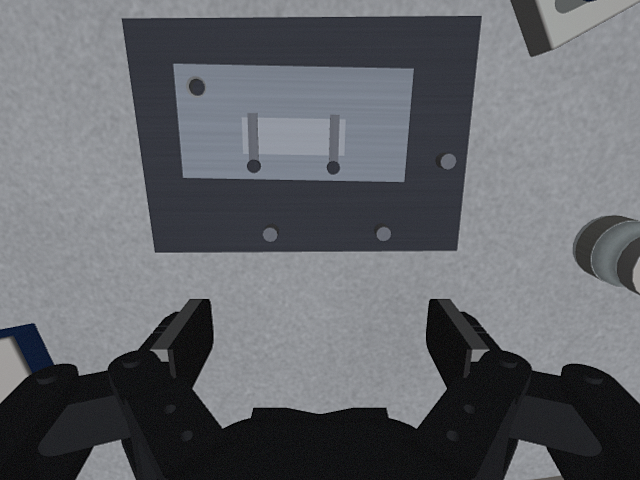

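```bash
cat > fit.py <<'E'
from h import *
from scipy.optimize import least_squares
np.set_printoptions(precision=4,suppress=True)
POST=np.array([[46,45,38],[46,-45,38],[-10,91,38]])/1e3
BC=np.array([[-110,-145,24],[-110,110,24],[65,110,24],[65,-145,24]])/1e3
PC=np.array([[-40,-85,10],[-40,85,10],[40,85,10],[40,-85,10]])/1e3
HO=np.array([[-25,-70,10]])/1e3
def tf(x,P,z=0):
    c,s=np.cos(x[2]),np.sin(x[2]); return P@np.array([[c,-s,0],[s,c,0],[0,0,1]]).T+[x[0],x[1],z]
def fitp(c,pts,obj,x0,z):
    f=lambda x:np.concatenate([np.array(proj(c,p))-q for p,q in zip(tf(x,obj,z),pts)])
    r=least_squares(f,x0); return r.x,np.round(r.fun.reshape(-1,2),1)
def corners(I,pts,w=5):
    g=cv2.cvtColor(I,cv2.COLOR_BGR2GRAY); p=np.array(pts,np.float32).reshape(-1,1,2).copy()
    cv2.cornerSubPix(g,p,(w,w),(-1,-1),(3,50,.01)); return p.reshape(-1,2)
def blob(I,p,bright,w=11):
    g=cv2.cvtColor(I,cv2.COLOR_BGR2GRAY).astype(float); u,v=int(p[0]),int(p[1]); a=g[v-w:v+w+1,u-w:u+w+1]
    t=(a.max()+np.median(a))/2 if bright else (a.min()+np.median(a))/2
    m=((a>t) if bright else (a<t)).astype(np.uint8); n,l,st,ce=cv2.connectedComponentsWithStats(m)
    k=1+np.argmax(st[1:,4]); return ce[k]+[u-w,v-w]
def rel(a,b): # pose b in frame a
    d=np.array(b[:2])-a[:2]; c,s=np.cos(a[2]),np.sin(a[2]); return np.array([c*d[0]+s*d[1],-s*d[0]+c*d[1],b[2]-a[2]])
E
cat > a1.py <<'E'
from fit import *
z=np.load("w1.npz");c=cam("wrist",{"tcp_pos":z["p"],"orientation":z["q"]});I=cv2.imread("pics/w1.png")
bc=corners(I,[(123,19),(481,16),(457,250),(155,252)])
po=np.array([blob(I,p,1) for p in((384,234),(270,234),(448,161))])
pc=corners(I,[(173,64),(414,68),(405,182),(183,177)]);h=blob(I,(197,87),0)
print(bc,po,pc,h)
B,r=fitp(c,np.vstack([bc,po]),np.vstack([BC,POST]),[.566,.062,-.19],0);print("bed",B,r.tolist())
print("posts only",fitp(c,po,POST,B,0)); 
P,r=fitp(c,np.vstack([pc,h]),np.vstack([PC,HO]),[.525,.044,-.19],.024);print("plate",P,r.tolist())
print("plate in bed",rel(B,P)); np.save("B.npy",B)
E
python3 a1.py
```

```text
[[120.9696  17.9937]
 [481.2908  15.429 ]
 [456.5287 250.2637]
 [154.5167 252.1575]] [[383.3032 233.6968]
 [269.6968 234.2065]
 [447.8798 161.1202]] [[172.653   63.3229]
 [413.4462  68.0276]
 [403.6175 181.5085]
 [182.5711 177.2186]] [196.3695  86.6207]
bed [ 0.5657  0.0598 -0.1844] [[-0.9, -0.5], [0.7, -0.8], [0.6, 0.6], [-0.9, 0.6], [0.2, 0.4], [-0.4, 0.6], [0.6, 0.1]]
posts only (array([ 0.5654,  0.0597, -0.1849]), array([[ 0. ,  0.1],
       [-0.6,  0.2],
       [ 0.5, -0.2]]))
plate [ 0.5253  0.0429 -0.2101] [[-0.2, -0.3], [0.5, 0.0], [0.7, 0.3], [-0.2, 0.4], [-0.9, -0.1]]
plate in bed [-0.0366 -0.024  -0.0257]
```

The wrist view shows the whole bed: posts at (270,234), (383,234) and (448,161), and the plate hole at (196,87). The plate is at (-37,-24) mm and -0.026 rad in the bed frame. I'm moving behind its -x edge with the fingers open, to push at two points.

arm_command(
  moves=[1,37,-5,20,0,0,-0.006,1,37,-5,20,0,0,0,1,37,-5,20,0,0,0,1,38,-4,20,0,0,0,1,0,0,30,0,0,0,1,0,0,30,0,0,0,1,0,0,12,0,0,0,1,0,0,0,0,0,0],
)

```text
clock: 4.15
tcp_pos: [0.4545, 0.0554, 0.0191]
orientation: [-0.001, 0.091, 0.996, 0.0]
wrist_force: [0.6, 0.0, -0.0]
finger_gap: 0.0851
grip_force: 0.0
```

```bash
cat > st.py <<'E'
from fit import *
s=get_state();B=np.load("B.npy");Q=rot(s["orientation"]);y=Q[:,1];yaw=np.arctan2(-y[0],y[1])
p=s["tcp_pos"];r=rel(B,[p[0],p[1],yaw]);c,S=np.cos(B[2]),np.sin(B[2]);f=s["wrist_force"]
print("t",round(s["clock"],2),"tcp bed mm",r[:2]*1e3,"yaw",r[2],"z",p[2]*1e3,"Fbed",c*f[0]+S*f[1],-S*f[0]+c*f[1],f[2],"T",np.array(s["ft_torque"]),"gap",s["finger_gap"],s["grip_force"], "toolz",Q[:,2])
E
python3 st.py
```

```text
t 4.15 tcp bed mm [-108.4425  -24.6455] yaw 0.0017487284003459558 z 19.078340079599254 Fbed 0.5580384884431345 0.13581793749978 -0.04378274619027378 T [ 0.0136 -0.0485 -0.0449] gap 0.08512844555856404 0.0 toolz [-0.0011  0.0001 -1.    ]
```

arm_command(
  moves=[1,0,0,4.5,0,0,0,1,-6,0,0,0,0,0,1,-6,0,0,0,0,0,1,-6,0,0,0,0,0,1,-6,0,0,0,0,0,1,-6,0,0,0,0,0,1,-6,0,0,0,0,0,1,-6,0,0,0,0,0],
)

```text
clock: 5.15
tcp_pos: [0.4966, 0.0476, 0.0146]
orientation: [-0.0, 0.091, 0.996, 0.0]
wrist_force: [-1.3, 1.1, -1.2]
finger_gap: 0.0852
grip_force: 0.8
```

```bash
python3 st.py; python3 -c "
from h import *
s=get_state();I,D=read_camera('top');cv2.imwrite('pics/t2.png',cv2.resize(I[200:350,210:410],None,fx=3,fy=3))"
```

```text
t 5.15 tcp bed mm [-65.6313 -24.6526] yaw 0.0016865699900501518 z 14.64476003551436 Fbed -1.5140135164934962 0.8398672915967234 -1.224078629020389 T [ 0.0025  0.319  -0.0374] gap 0.08523160483939293 0.796123218460707 toolz [ 0.      0.0001 -1.    ]
```

View pics/t2.png

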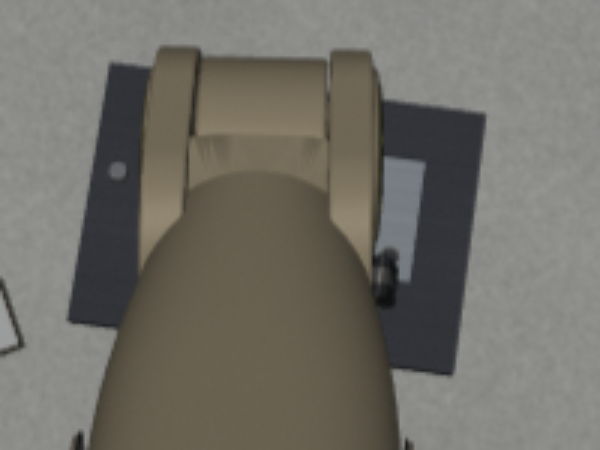

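The arm hides most of the plate in this top view. The plate's right end, near (405,220), has moved up toward the posts, and the force is 1.5 N, so it is sliding.

arm_command(
  moves=[1,-4,0,0,0,0,0,1,-4,0,0,0,0,0,1,-4,0,0,0,0,0,1,-0.5,0,0,0,0,0,1,-0.5,0,0,0,0,0],
)

```text
clock: 5.82
tcp_pos: [0.5093, 0.0452, 0.0148]
orientation: [0.0, 0.091, 0.996, 0.0]
wrist_force: [-1.8, 0.3, -0.1]
finger_gap: 0.0854
grip_force: 0.6
```

```bash
python3 st.py
```

```text
t 5.83 tcp bed mm [-52.7341 -24.6421] yaw 0.0015757991944904681 z 14.812249962864094 Fbed -1.826097156597836 -0.062410730956708904 -0.11886146027963923 T [ 0.0126  0.269  -0.0053] gap 0.08543005744856672 0.6414267853688216 toolz [ 0.0004  0.     -1.    ]
```

arm_command(
  moves=[1,-0.7,0,0,0,0,0,1,-0.6,0,0,0,0,0,1,-0.6,0,0,0,0,0],
)

```text
clock: 6.2
tcp_pos: [0.5107, 0.0449, 0.0148]
orientation: [-0.0, 0.091, 0.996, 0.0]
wrist_force: [-2.7, 0.4, 1.6]
finger_gap: 0.0851
grip_force: 1.3
```

arm_command(
  moves=[1,-0.5,0,0,0,0,0,1,-0.5,0,0,0,0,0],
)

```text
clock: 6.45
tcp_pos: [0.5119, 0.0447, 0.0148]
orientation: [-0.0, 0.091, 0.996, 0.0]
wrist_force: [-2.8, -0.0, 1.1]
finger_gap: 0.0853
grip_force: 1.4
```

```bash
python3 st.py
```

```text
t 6.45 tcp bed mm [-50.1247 -24.6667] yaw 0.001612312424427581 z 14.800732401784929 Fbed -2.7916953334667887 -0.5410500923762576 1.1006674205942466 T [ 0.0836  0.4917 -0.006 ] gap 0.08533467700269952 1.3736350132967345 toolz [-0.      0.0001 -1.    ]
```

arm_command(
  moves=[1,-0.5,0,0,0,0,0,1,-0.5,0,0,0,0,0],
)

```text
clock: 6.7
tcp_pos: [0.512, 0.0447, 0.0147]
orientation: [-0.001, 0.091, 0.996, 0.0]
wrist_force: [-6.8, 1.4, 5.9]
finger_gap: 0.0857
grip_force: 3.1
```

arm_command(
  moves=[1,-0.5,0,0,0,0,0,1,-0.5,0,0,0,0,0],
)

```text
clock: 6.95
tcp_pos: [0.512, 0.0447, 0.0146]
orientation: [-0.002, 0.091, 0.996, 0.0]
wrist_force: [-8.8, 2.1, 6.5]
finger_gap: 0.0856
grip_force: 4.2
```

The TCP has stalled and the force is rising, so the plate is on the x posts. I'm backing off, shutting the fingers and going round to the -y end.

arm_command(
  newtons=30,
  moves=[1,15,0,0,0,0,0,1,0,0,-30,0,0,0,1,0,0,-30,0,0,0,-1,-18,-39,0,0,0,0,-1,-18,-39,0,0,0,0,-1,-18,-39,0,0,0,0,-1,0,0,0,0,0,0,-1,0,0,20,0,0,0],
)

```text
clock: 7.95
tcp_pos: [0.5324, -0.0784, 0.0559]
orientation: [0.002, 0.092, 0.996, -0.0]
wrist_force: [-0.3, -0.1, -0.4]
finger_gap: 0.0001
grip_force: 0.0
```

```bash
python3 st.py; python3 -c "
from h import *
s=get_state();I,D=read_camera('wrist');cv2.imwrite('pics/w3.png',I);np.savez('w3.npz',D=D,p=s['tcp_pos'],q=s['orientation'])"
```

```text
t 7.95 tcp bed mm [  -7.3917 -141.8985] yaw 0.0005280365920763141 z 55.94043180971707 Fbed -0.2770770369523171 -0.19304577216279276 -0.36529703040174366 T [-0.0023 -0.0135 -0.002 ] gap 8.84720358119454e-05 0.0 toolz [ 0.0042 -0.0009 -1.    ]
```

View pics/w3.png

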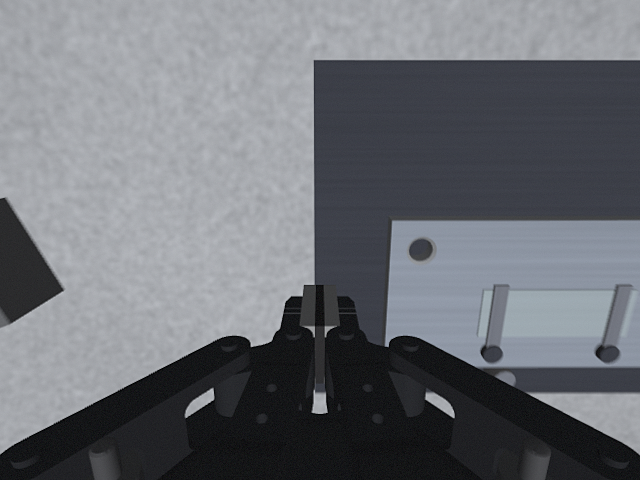

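Square to x now: the plate's edges run parallel to the bed's, with the hole at (421,250) and the shut fingers left of the -y edge. Now descending and pushing in +y.

arm_command(
  moves=[-1,0,0,15,0,0,0,-1,0,0,13.5,0,0,0,-1,0,5,0,0,0,0,-1,0,5,0,0,0,0,-1,0,5,0,0,0,0,-1,0,5,0,0,0,0,-1,0,5,0,0,0,0,-1,0,5,0,0,0,0],
)

```text
clock: 9.0
tcp_pos: [0.5365, -0.0485, 0.0265]
orientation: [0.0, 0.091, 0.996, -0.0]
wrist_force: [-1.4, -2.6, 2.1]
finger_gap: -0.0001
grip_force: 1.6
```

arm_command(
  moves=[-1,0,4,0,0,0,0,-1,0,4,0,0,0,0,-1,0,1,0,0,0,0],
)

```text
clock: 9.38
tcp_pos: [0.5382, -0.0394, 0.0264]
orientation: [0.0, 0.091, 0.996, -0.0]
wrist_force: [-0.9, -2.8, 3.0]
finger_gap: -0.0001
grip_force: 2.1
```

```bash
python3 st.py
```

```text
t 9.38 tcp bed mm [  -8.8578 -102.5342] yaw 0.0017399870776729498 z 26.434404070954763 Fbed -0.40603811674638446 -2.9505898011845453 2.964304423761027 T [-0.6625  0.265   0.0434] gap -6.193874716485471e-05 2.1159959491342306 toolz [ 0.0003 -0.0003 -1.    ]
```

arm_command(
  moves=[-1,0,3,0,0,0,0,-1,0,3,0,0,0,0,-1,0,0.7,0,0,0,0,-1,0,0.7,0,0,0,0],
)

```text
clock: 9.88
tcp_pos: [0.5394, -0.0329, 0.0264]
orientation: [0.0, 0.091, 0.996, -0.001]
wrist_force: [-1.4, -7.2, 3.2]
finger_gap: -0.0001
grip_force: 4.2
```

arm_command(
  moves=[-1,0,0.6,0,0,0,0,-1,0,0.6,0,0,0,0],
)

```text
clock: 10.12
tcp_pos: [0.5394, -0.0327, 0.0264]
orientation: [-0.0, 0.092, 0.996, -0.002]
wrist_force: [-2.4, -9.7, 3.4]
finger_gap: 0.0002
grip_force: 5.7
```

```bash
python3 st.py
```

```text
t 10.12 tcp bed mm [ -8.8498 -95.7576] yaw 0.00042490126542135687 z 26.44465888792179 Fbed -0.63395285154737 -9.945286740374836 3.4417355463626023 T [-2.0675  0.5119  0.0338] gap 0.00015686344430853954 5.681099065113813 toolz [-0.0005 -0.0038 -1.    ]
```

arm_command(
  moves=[-1,0,-12,0,0,0,0,-1,0,0,-45,0,0,0,-1,0,0,-50,0,0,0,1,-25,40,-50,0,0,0,1,-25,60,0,0,0,0,1,0,0,0,0,0,0,1,0,0,0,0,0,0],
)

```text
clock: 11.0
tcp_pos: [0.5996, 0.0417, 0.1656]
orientation: [-0.001, 0.091, 0.996, 0.0]
wrist_force: [0.2, -1.1, -0.6]
finger_gap: 0.0722
grip_force: 0.0
```

```bash
python3 st.py; python3 -c "
from h import *
s=get_state();I,D=read_camera('wrist');cv2.imwrite('pics/w4.png',I);np.savez('w4.npz',D=D,p=s['tcp_pos'],q=s['orientation'])"
```

```text
t 11.0 tcp bed mm [ 36.6986 -11.5427] yaw 0.002749518757638708 z 165.64888123296697 Fbed 0.3958457590426584 -1.0311803413667175 -0.5730200570606498 T [ 0.0099  0.0074 -0.0449] gap 0.07215161426553174 0.0 toolz [-0.0022  0.001  -1.    ]
```

View pics/w4.png

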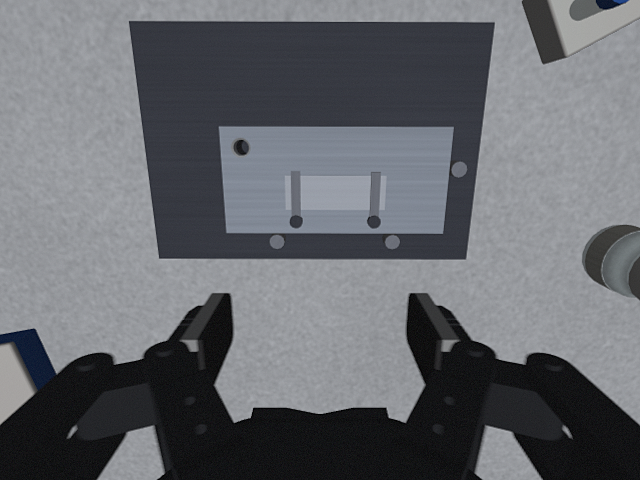

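```bash
cat > a4.py <<'E'
import sys
from fit import *
n=sys.argv[1];z=np.load(n+".npz");c=cam("wrist",{"tcp_pos":z["p"],"orientation":z["q"]});I=cv2.imread(f"pics/{n}.png")
B=np.load("B.npy")
def pr(x,O,z): return np.array([proj(c,p) for p in tf(x,O,z)])
bc=corners(I,[(130,22),(494,23),(466,259),(159,258)])
po=np.array([blob(I,p,1,9) for p in pr(B,POST,0)])
pc=corners(I,[(220,126),(453,127),(444,234),(226,233)]);h=blob(I,(241,147),0)
B2,r=fitp(c,np.vstack([bc,po]),np.vstack([BC,POST]),B,0);print("bed",B2,r.tolist())
P,r=fitp(c,pc,PC,[*B2],.024);print("plate",P,r.tolist(),"in bed",rel(B2,P))
print("px expected registered",pr(B2,PC,.024)-pc, "hole",pr(B2,HO,.024)-h)
E
python3 a4.py w4; python3 -c "
import cv2;I=cv2.imread('pics/w4.png')[110:260,200:480];cv2.imwrite('pics/w4c.png',cv2.resize(I,None,fx=2.8,fy=2.8,interpolation=2))"
```

```text
bed [ 0.5647  0.0598 -0.1873] [[-1.0, -2.6], [1.3, -1.8], [0.4, -0.1], [-1.3, -0.9], [-0.1, -0.5], [-0.1, 8.6], [0.7, -0.7]]
plate [ 0.5656  0.0598 -0.1852] [[-0.4, -0.2], [0.4, -0.0], [0.5, 0.1], [-0.5, 0.3]] in bed [0.0009 0.0002 0.0022]
px expected registered [[-0.6744 -1.6957]
 [ 0.3781 -1.0057]
 [ 0.2689 -0.7013]
 [-0.9978 -1.0093]] hole [[-1.1148 -1.3056]]
```

View pics/w4c.png

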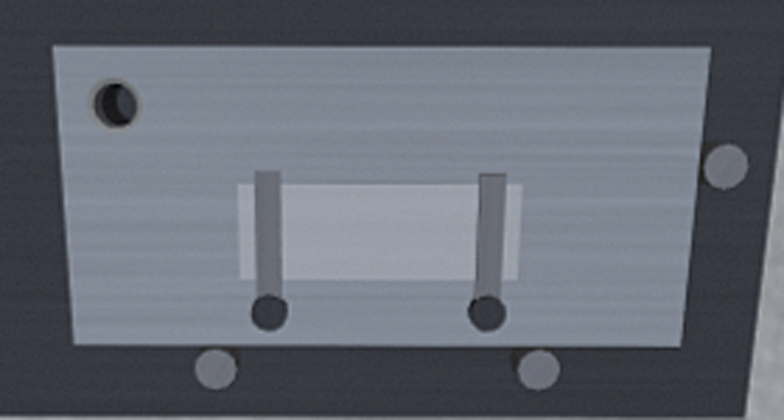

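The crop shows the plate edges at the posts (216,370), (538,370) and (725,166), with the hole at (115,104). The fit puts it within about 0.1 mm and 0.001 rad of registered, apart from one bad post blob in that run. One gentle confirming x push follows.

arm_command(
  moves=[1,50,4,20,0,0,0,1,49,4,20,0,0,0,1,0,0,50,0,0,0,1,0,0,45,0,0,0,1,0,0,15,0,0,0,1,-3,0,0,0,0,0,1,-3,0,0,0,0,0,1,-2,0,0,0,0,0],
)

```text
clock: 12.05
tcp_pos: [0.5144, 0.0654, 0.0183]
orientation: [0.002, 0.091, 0.996, 0.0]
wrist_force: [-0.3, 0.6, 1.1]
finger_gap: 0.0856
grip_force: 0.0
```

```bash
python3 st.py
```

```text
t 12.05 tcp bed mm [-51.4686  -3.8581] yaw 0.0014147556628993918 z 18.34709133732036 Fbed -0.3965814012705961 0.5850750181403932 1.0576743279952676 T [-0.0424  0.011   0.0269] gap 0.08559288287578479 0.0 toolz [ 0.0033  0.     -1.    ]
```

arm_command(
  moves=[1,0,0,2.5,0,0,0,1,-0.5,0,0,0,0,0,1,-0.5,0,0,0,0,0,1,-0.5,0,0,0,0,0],
)

```text
clock: 12.55
tcp_pos: [0.5139, 0.0654, 0.0142]
orientation: [-0.0, 0.091, 0.996, 0.0]
wrist_force: [0.8, -0.3, 0.5]
finger_gap: 0.0852
grip_force: 0.0
```

arm_command(
  moves=[1,-0.5,0,0,0,0,0,1,-0.5,0,0,0,0,0],
)

```text
clock: 12.8
tcp_pos: [0.5149, 0.0652, 0.0142]
orientation: [-0.0, 0.091, 0.996, 0.0]
wrist_force: [0.3, 0.7, -1.0]
finger_gap: 0.0856
grip_force: 0.0
```

```bash
python3 st.py
```

```text
t 12.8 tcp bed mm [-50.869   -3.9887] yaw 0.001614730617808785 z 14.236103206525911 Fbed 0.12344669274840744 0.7732942372392551 -0.9583976537189016 T [0.002  0.0297 0.0441] gap 0.08559604646476368 0.0 toolz [-0.      0.0001 -1.    ]
```

arm_command(
  moves=[1,-0.5,0,0,0,0,0,1,-0.5,0,0,0,0,0],
)

```text
clock: 13.05
tcp_pos: [0.5156, 0.065, 0.0142]
orientation: [-0.0, 0.091, 0.996, 0.0]
wrist_force: [-1.5, 0.4, 0.8]
finger_gap: 0.0855
grip_force: 0.7
```

arm_command(
  moves=[1,-0.5,0,0,0,0,0,1,-0.5,0,0,0,0,0],
)

```text
clock: 13.3
tcp_pos: [0.5157, 0.065, 0.0141]
orientation: [-0.001, 0.091, 0.996, 0.0]
wrist_force: [-3.3, 1.1, 3.9]
finger_gap: 0.0852
grip_force: 2.4
```

```bash
python3 st.py
```

```text
t 13.3 tcp bed mm [-50.0417  -4.0544] yaw 0.0016232683640319545 z 14.093024532634447 Fbed -3.4894151474651594 0.48062600295300184 3.9162464300638637 T [ 0.0806  0.9366 -0.0852] gap 0.08516904835622852 2.3741892747057136 toolz [-0.002   0.0003 -1.    ]
```

The stall is at x = -50.04 again, so the plate is flush. Retreating and going to look at the pin.

arm_command(
  moves=[1,12,0,0,0,0,0,1,0,0,-50,0,0,0,1,0,0,-55,0,0,0,1,-8,-54,-50,0,0,0,1,-8,-54,0,0,0,0,1,-8,-54,0,0,0,0,1,-8,-54,0,0,0,0,1,-8,-54,0,0,0,0],
)

```text
clock: 14.3
tcp_pos: [0.4954, -0.199, 0.1617]
orientation: [0.001, 0.091, 0.996, -0.0]
wrist_force: [-0.0, 0.2, 0.4]
finger_gap: 0.0856
grip_force: 0.0
```

arm_command(
  moves=[1,-8,-54,0,0,0,0,1,0,0,0,0,0,0,1,0,0,0,0,0,0],
)

```text
clock: 14.68
tcp_pos: [0.4932, -0.2515, 0.1611]
orientation: [-0.0, 0.092, 0.996, 0.0]
wrist_force: [0.1, -0.2, 0.3]
finger_gap: 0.0858
grip_force: 0.0
```

```bash
python3 st.py; cat > shot.py <<'E'
import sys
from h import *
n=sys.argv[1];s=get_state();I,D=read_camera('wrist');cv2.imwrite(f'pics/{n}.png',I);np.savez(n+'.npz',D=D,p=s['tcp_pos'],q=s['orientation'])
c=cam("wrist",s)
for l in sys.argv[2:]:
    for r in recognise("wrist",l)[:3]: print(l,np.round(r["point"],1),round(r["confidence"],2),atz(c,r["point"],.07),cloud(c,D)[int(r["point"][1]),int(r["point"][0])])
E
python3 shot.py w5 pin holder
```

```text
t 14.68 tcp bed mm [ -14.1601 -319.2366] yaw 0.0009982338776854671 z 161.145820825699 Fbed 0.1669264785495874 -0.12196849727283697 0.2566711022059129 T [ 0.0226 -0.0119 -0.0114] gap 0.08578290316132717 0.0 toolz [-0.0003  0.0008 -1.    ]
pin [300.7 248.8] 0.75 [ 0.49406071 -0.26455294  0.07      ] [ 0.49380158 -0.26504675  0.06874977]
holder [303.5 233.1] 0.97 [ 0.48363262 -0.26055735  0.07      ] [ 0.48969685 -0.26312751  0.04648392]
```

View pics/w5.png

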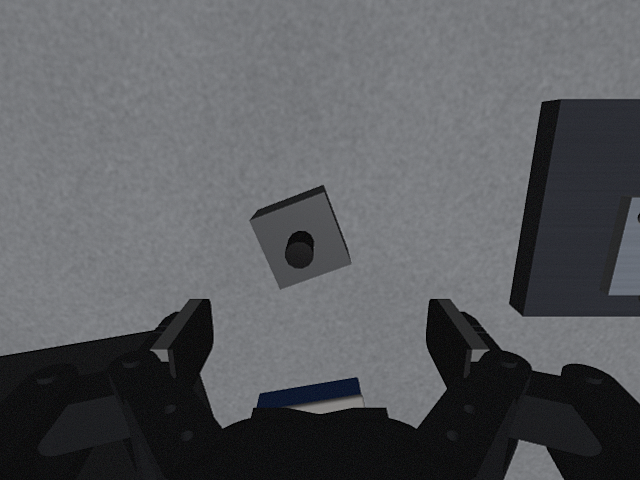

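```bash
cat > knob.py <<'E'
import sys
from fit import *
n,u,v=sys.argv[1],int(sys.argv[2]),int(sys.argv[3]);w=int(sys.argv[4])
z=np.load(n+".npz");c=cam("wrist",{"tcp_pos":z["p"],"orientation":z["q"]});P=cloud(c,z["D"])
a=P[v-w:v+w,u-w:u+w].reshape(-1,3);print("top heights",np.nanpercentile(a[:,2],[50,80,90,95,99,100]))
zt=np.nanpercentile(a[:,2],97);m=(np.abs(P[...,2]-zt)<.003);mm=np.zeros(m.shape,np.uint8);mm[v-w:v+w,u-w:u+w]=m[v-w:v+w,u-w:u+w]
cnt=max(cv2.findContours(mm,0,1)[0],key=cv2.contourArea);e=cv2.fitEllipse(cnt);print("ellipse",e)
p=atz(c,e[0],zt);pm=np.nanmean(P[mm>0],0);print("zt",zt,"pin",p,"mean",pm)
d=z["p"]; Q=rot(z["q"]);print("tool-frame offset to pin mm",(Q.T@(p-d))*1e3)
np.save(n+"_e.npy",np.array(e[0]))
E
python3 knob.py w5 300 251 25
```

```text
top heights [0.0394 0.0682 0.069  0.0694 0.07   0.0707]
ellipse ((298.92364501953125, 254.5130615234375), (26.885303497314453, 27.999046325683594), 89.9489517211914)
zt 0.06958614607086382 pin [ 0.498  -0.2666  0.0696] mean [ 0.4983 -0.2667  0.0688]
tool-frame offset to pin mm [ -7.4671 -14.0685  91.5466]
```

arm_command(
  moves=[1,-7.5,-14,25,0,0,0,1,0,0,25,0,0,0,1,0,0,0,0,0,0,1,0,0,0,0,0,0],
)

```text
clock: 15.32
tcp_pos: [0.499, -0.2663, 0.1123]
orientation: [0.0, 0.091, 0.996, -0.0]
wrist_force: [-0.3, 0.3, 1.3]
finger_gap: 0.0855
grip_force: 0.0
```

```bash
python3 st.py; python3 shot.py w6 pin; python3 knob.py w6 320 274 35; python3 - <<'E'
from fit import *
g=[]
for n in("w5","w6"):
    z=np.load(n+".npz");g+=[cam("wrist",{"tcp_pos":z["p"],"orientation":z["q"]}),np.load(n+"_e.npy")]
print("tri",tri(*g))
E
```

```text
t 15.32 tcp bed mm [  -5.7363 -332.7809] yaw 0.0029628924126748613 z 112.32775357405022 Fbed -0.33137744017667864 0.23272649924837596 1.3402205112829146 T [-0.0117  0.0565 -0.0139] gap 0.08551397039361118 0.0 toolz [ 0.0007 -0.0003 -1.    ]
pin [320.6 263.6] 0.79 [ 0.49500822 -0.26510738  0.07      ] [ 0.49539975 -0.26550497  0.06782943]
top heights [0.0391 0.0657 0.0688 0.0692 0.0699 0.0709]
ellipse ((318.7435607910156, 268.6026306152344), (33.45033264160156, 34.961299896240234), 86.92994689941406)
zt 0.06945423129929715 pin [ 0.4979 -0.2667  0.0695] mean [ 0.4982 -0.2667  0.0688]
tool-frame offset to pin mm [ 1.0949 -0.527  42.8728]
tri [ 0.4986 -0.2668  0.0676]
```

Both views agree: the pin is at (0.498, -0.267) with its top at about 69.5 mm. Descending and grasping.

arm_command(
  moves=[1,1,-0.5,30,0,0,0,1,0,0,26,0,0,0,1,0,0,10,0,0,0,1,0,0,0,0,0,0],
)

```text
clock: 15.92
tcp_pos: [0.4975, -0.2672, 0.0456]
orientation: [-0.0, 0.091, 0.996, 0.0]
wrist_force: [0.8, -0.3, 0.1]
finger_gap: 0.0858
grip_force: 0.0
```

arm_command(
  newtons=40,
  moves=[-1,0,0,0,0,0,0,-1,0,0,0,0,0,0,-1,0,0,0,0,0,0,-1,0,0,0,0,0,0,-1,0,0,0,0,0,0,-1,0,0,0,0,0,0],
)

```text
clock: 16.68
tcp_pos: [0.4977, -0.2674, 0.046]
orientation: [0.0, 0.091, 0.996, -0.0]
wrist_force: [-0.8, 0.7, 5.3]
finger_gap: 0.0185
grip_force: 39.0
```

```bash
python3 st.py
```

```text
t 16.68 tcp bed mm [  -6.8281 -334.0742] yaw 0.001657977191826282 z 45.977457845733134 Fbed -0.9644839360183655 0.5659073820372853 5.329247965727351 T [ 0.1784  0.1765 -0.0155] gap 0.018499348337974796 38.997547030448914 toolz [ 0.0007 -0.0003 -1.    ]
```

arm_command(
  moves=[-1,0,0,-10,0,0,0,-1,0,0,-25,0,0,0,-1,0,0,-30,0,0,0,-1,3.6,52.8,0,0,0,0,-1,3.6,52.8,0,0,0,0,-1,3.6,52.8,0,0,0,0,-1,3.6,52.8,0,0,0,0,-1,3.6,52.8,0,0,0,0],
)

```text
clock: 17.68
tcp_pos: [0.5277, -0.0029, 0.1108]
orientation: [0.0, 0.091, 0.996, -0.0]
wrist_force: [1.0, -0.1, -1.2]
finger_gap: 0.0185
grip_force: 39.3
```

arm_command(
  moves=[-1,0,0,0,0,0,0,-1,0,0,0,0,0,0],
)

```text
clock: 17.92
tcp_pos: [0.5277, -0.0045, 0.1106]
orientation: [-0.0, 0.091, 0.996, -0.0]
wrist_force: [-0.0, 0.5, -0.4]
finger_gap: 0.0184
grip_force: 39.4
```

```bash
python3 st.py; python3 shot.py w7 plate_hole
```

```text
t 17.93 tcp bed mm [-25.5379 -70.1251] yaw 0.0023540746302254945 z 110.58577091894684 Fbed -0.11963545818369077 0.5189948302977305 -0.3625906587895741 T [-0.0369 -0.0342  0.0026] gap 0.018366449035759045 39.396586418151855 toolz [-0.0001 -0.0004 -1.    ]
plate_hole [450.8 272.1] 0.79 [0.54050955 0.064814   0.07      ] [0.55754725 0.0758659  0.03264613]
```

View pics/w7.png

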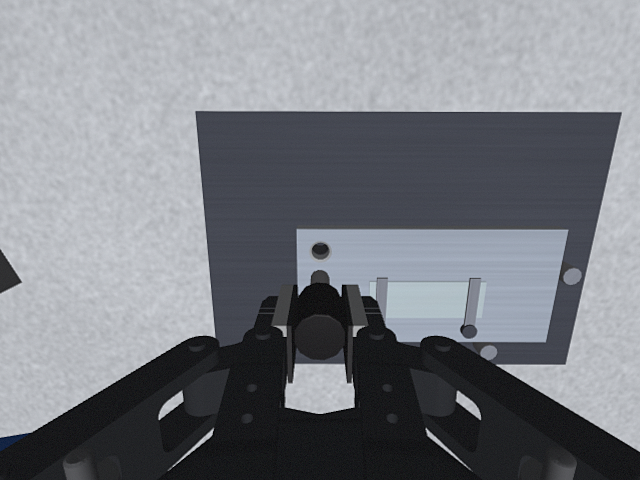

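The wrist view shows the pin held upright, with the shank foot near (320,277), the hole open at (320,250) and the plate against its posts. Checking alignment.

```bash
python3 - <<'E'
from fit import *
z=np.load("w7.npz");c=cam("wrist",{"tcp_pos":z["p"],"orientation":z["q"]});I=cv2.imread("pics/w7.png");B=np.load("B.npy")
h=tf(B,np.array([[-.025,-.07,.034]]))[0];print("expected hole px",proj(c,h),"TCP",z["p"])
g=cv2.cvtColor(I,cv2.COLOR_BGR2GRAY)
m=(g[232:268,300:342]<125).astype(np.uint8);n,l,st,ce=cv2.connectedComponentsWithStats(m);
for k in range(1,n):
    if st[k,4]>30:print(st[k],ce[k]+[300,232])
cv2.imwrite("pics/w7c.png",cv2.resize(I[225:370,260:380],None,fx=4,fy=4,interpolation=2))
for p in((320.5,250.5),): a=atz(c,p,.034);print("hole",a,"tool off mm",rot(z["q"]).T@(a-z["p"])*1e3)
for zz in(.0746,):print("foot px expected under TCP",proj(c,[*z["p"][:2],zz]),"knob top",proj(c,[*z["p"][:2],.1346]))
P=cloud(c,z["D"]);print(P[338,320],P[330,320],P[345,320])
E
```

```text
expected hole px (np.float64(319.9210403781454), np.float64(251.79422270652844)) TCP [ 0.5277 -0.0045  0.1106]
[ 12  10  18  18 248] [320.2177 250.6815]
hole [ 0.5275 -0.0039  0.034 ] tool off mm [ 0.3253  0.5238 76.5855]
foot px expected under TCP (np.float64(319.7598836653569), np.float64(275.2792169636249)) knob top (np.float64(319.8476197610795), np.float64(337.24178247369304))
[ 0.5289 -0.0046  0.1331] [ 0.5251 -0.0039  0.1341] [ 0.5315 -0.0051  0.1336]
```

View pics/w7c.png

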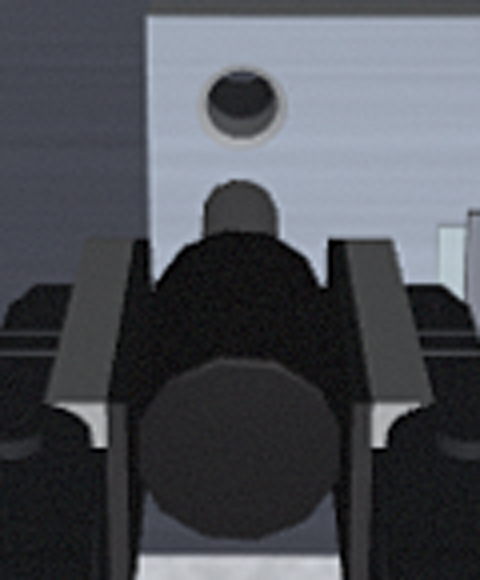

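Hole ring at crop (242,105), i.e. (320.5,251.4) in the full picture; the pin is within about 0.4 mm of it. Lowering with a small correction.

arm_command(
  moves=[-1,-0.4,0.3,20,0,0,0,-1,0,0,14,0,0,0,-1,0,0,2,0,0,0,-1,0,0,2,0,0,0,-1,0,0,2,0,0,0],
)

```text
clock: 18.65
tcp_pos: [0.5286, -0.0044, 0.0709]
orientation: [0.0, 0.091, 0.996, 0.0]
wrist_force: [-0.4, 0.1, -0.6]
finger_gap: 0.0189
grip_force: 39.4
```

arm_command(
  moves=[-1,0,0,2,0,0,0,-1,0,0,2,0,0,0],
)

```text
clock: 18.9
tcp_pos: [0.5283, -0.0041, 0.0666]
orientation: [0.0, 0.091, 0.996, 0.0]
wrist_force: [0.1, -0.3, -0.5]
finger_gap: 0.0187
grip_force: 39.4
```

```bash
python3 st.py
```

```text
t 18.9 tcp bed mm [-24.9713 -69.6618] yaw 0.0017810395456448747 z 66.59389877063337 Fbed 0.18057134049315077 -0.3171983165885825 -0.5184607398630219 T [-0.0456  0.0122 -0.0263] gap 0.018668015569458192 39.39849615097046 toolz [ 0.0005  0.     -1.    ]
```

The foot is 3 mm into the plate with no force.

arm_command(
  moves=[-1,0,0,2.5,0,0,0,-1,0,0,2.5,0,0,0,-1,0,0,2,0,0,0,-1,0,0,2,0,0,0,-1,0,0,2,0,0,0],
)

```text
clock: 19.52
tcp_pos: [0.5282, -0.0042, 0.0553]
orientation: [0.0, 0.091, 0.996, 0.0]
wrist_force: [-0.3, -0.0, -0.7]
finger_gap: 0.0183
grip_force: 39.4
```

```bash
python3 st.py
```

```text
t 19.52 tcp bed mm [-25.1204 -69.7387] yaw 0.0016022820654388314 z 55.347081509366724 Fbed -0.32272616745462546 -0.09786832860182669 -0.7075952964079409 T [-0.01   -0.0105 -0.0267] gap 0.018294181314621214 39.3976628780365 toolz [ 0.      0.0001 -1.    ]
```

arm_command(
  moves=[-1,0,0,2.5,0,0,0,-1,0,0,2.5,0,0,0,-1,0,0,2.5,0,0,0,-1,0,0,2.5,0,0,0,-1,0,0,2.5,0,0,0,-1,0,0,1.5,0,0,0],
)

```text
clock: 20.27
tcp_pos: [0.5281, -0.0042, 0.0413]
orientation: [-0.0, 0.091, 0.996, 0.0]
wrist_force: [0.1, -0.6, -1.0]
finger_gap: 0.0187
grip_force: 39.4
```

arm_command(
  moves=[-1,0,0,0.5,0,0,0,-1,0,0,0.5,0,0,0,-1,0,0,0.5,0,0,0],
)

```text
clock: 20.65
tcp_pos: [0.5282, -0.0042, 0.04]
orientation: [0.0, 0.091, 0.996, 0.0]
wrist_force: [-0.4, 0.9, 1.3]
finger_gap: 0.0185
grip_force: 39.4
```

```bash
python3 st.py
```

```text
t 20.65 tcp bed mm [-25.1071 -69.7237] yaw 0.001638832581228461 z 40.01308782779734 Fbed -0.5362816020816138 0.8258093987021559 1.2610910119751866 T [ 0.0016  0.0467 -0.0276] gap 0.018510758035247165 39.449851512908936 toolz [ 0.0001  0.0001 -1.    ]
```

arm_command(
  moves=[-1,0,0,0.4,0,0,0,-1,0,0,0.4,0,0,0],
)

```text
clock: 20.9
tcp_pos: [0.5283, -0.0042, 0.0399]
orientation: [0.0, 0.091, 0.996, -0.0]
wrist_force: [-3.1, 0.1, 8.4]
finger_gap: 0.0186
grip_force: 40.1
```

Seated: 8 N with no travel. Releasing and lifting clear.

arm_command(
  moves=[0.2,0,0,-0.5,0,0,0,0.2,0,0,0,0,0,0,0.2,0,0,0,0,0,0,0.2,0,0,0,0,0,0,0.2,0,0,-15,0,0,0,0.2,0,0,-35,0,0,0,0.2,0,0,-40,0,0,0,0.2,0,0,-40,0,0,0],
)

```text
clock: 21.9
tcp_pos: [0.5282, -0.0042, 0.172]
orientation: [0.0, 0.091, 0.996, 0.0]
wrist_force: [0.6, -0.3, -0.2]
finger_gap: 0.0512
grip_force: 0.0
```

arm_command(
  moves=[1,-30,30,0,0,0,0,1,-30,30,0,0,0,0,1,0,0,0,0,0,0,1,0,0,0,0,0,0],
)

```text
clock: 22.4
tcp_pos: [0.5975, 0.0439, 0.1699]
orientation: [-0.0, 0.091, 0.996, -0.0]
wrist_force: [-0.5, 0.2, -0.1]
finger_gap: 0.0854
grip_force: 0.0
```

```bash
python3 st.py; python3 shot.py w8 pin; python3 -c "
from fit import *
z=np.load('w8.npz');c=cam('wrist',{'tcp_pos':z['p'],'orientation':z['q']});B=np.load('B.npy')
print('plate registered corners px',[np.round(proj(c,p),1) for p in tf(B,PC,.024)]);print('knob top px',proj(c,tf(B,np.array([[-.025,-.07,.064]]))[0]))
P=cloud(c,z['D']);u,v=map(int,proj(c,tf(B,np.array([[-.025,-.07,.064]]))[0]));print('knob z',np.nanmedian(P[v-4:v+5,u-4:u+5,2]))"
```

```text
t 22.4 tcp bed mm [34.2065 -9.7579] yaw 0.002060786267913256 z 169.93909283325414 Fbed -0.5138912342495425 0.06842509171124309 -0.10863069662920846 T [-0.0262 -0.0208  0.0074] gap 0.0853977853454249 0.0 toolz [-0.0007 -0.0001 -1.    ]
pin [235.4 152.8] 0.8 [0.52912599 0.00087888 0.07      ] [ 0.52864404 -0.00083574  0.06318603]
plate registered corners px [array([217.2, 129.3]), array([449.1, 129.7]), array([438.8, 234.7]), array([225. , 234.4])]
knob top px (np.float64(229.2899325060248), np.float64(152.49587992490598))
knob z 0.06293785327073875
```

View pics/w8.png

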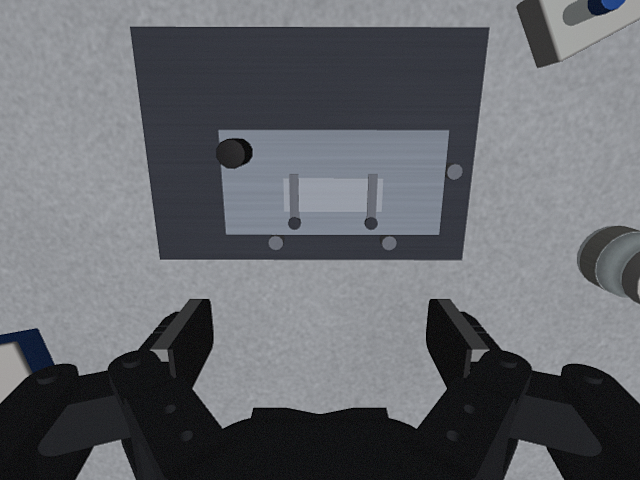

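The final view shows the pin knob at (232,153), with its top at 63 mm, which means fully home. The plate corners, about (219,130), (449,130), (440,235) and (226,235), match the registered pose.

```bash
python3 -c "
from workcell import *
print(hand_in())"
```

```text
the job is handed in; nothing more can be done
None
```

The plate sits square against all three stop posts, the pin is fully home and released, nothing else was moved, and the job was handed in at about 22.5 s; no verdict came back.

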